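# Open the lane gate and feed the flanged hub

### The arm

A 6-joint arm with a two-finger parallel gripper is mounted at the origin on a cart in front of the work surface, level with it; the furniture and walls round the work are solid. World frame = base frame: x ahead of the robot, y to its left, z up, the work surface at z = 0. Lengths are in m, angles in rad, forces in N, time in s.
With the tool pointing down it reaches from about 0.4 to 0.925 m from the base axis. Payload 12.5 kg.
Tool frame: the origin (TCP) lies at the very end of the fingers, on their centre line; the grasp point (between the pads) lies 19 mm behind it; z points along the fingers, y is the line along which they close (so a half turn about z gives the same grasp; the last joint's range is limited). The gripper opens to 95 mm and grips with 3 to 60 N. Pads are 20 mm wide; open, the fingers measure 119 mm over their backs; the gripper's body (75 mm by 180 mm) begins 59 mm behind the grasp point.
Start: joints at [-1.271, 0.491, 1.559, -0, 1.092, -0.106], TCP at [0.247, -0.574, 0.215] pointing down, gripper open.
Joint ranges: [-3.1, 3.1], [-0.84, 2.19], [0.05, 2.79], [-1.13, 4.28], [0.06, 2.93], [-2.69, 2.69]. Speed limits (rad/s): [2.22, 2.22, 2.79, 3.14, 3.14, 3.14].

### API

Orientations are given as a 3x3 rotation matrix whose columns are the frame's x, y, z axes.
In Python, from plant import * gives the robot as it stands.
- The arm moves only by the shell command python3 -m handwheel 'ROWS'. ROWS is JSON, a list that holds one entry, the list of rows, each a list of 7 numbers: the closure, from 0 (fully open) to 1 (shut), then the shift along the tool's x, y, z in m, then the turn, a rotation vector about the tool's x, y, z in rad. A call has 1 to 8 rows; each row is the pose to reach, as a shift and turn from the pose commanded when the call began, along the tool's axes at that moment; what a row does not reach only later rows make up. A row lasts 1/10 s, in which the tool goes at most 50 mm and 8.59 degrees, less where a joint would pass 70% of its speed; a pose out of reach is approached as far as the arm can. A call with a gripper value outside its range is refused whole. The fingers move at their own pace and stop on an object; the grip force is fixed at half the most. Time passes only in rows, so rows that repeat a pose let the fingers close. It gives the time, the measured TCP pose, the force, the opening and the grip force at its end, in the units of the state.
- observe(): the state, without advancing time (a new reading comes with each control period).
- snapshot(name): name is "side" or "top"; returns the picture (480x640x3 uint8, blue, green, red); there is no depth.
- camera_info(name): a dict with "intrinsics" (3x3 intrinsics, pixels), "R" (3x3) and "t" (3): a world point X has camera coordinates R X + t. Camera axes: x right, y down, z forward; pixel columns grow to the right and rows downward; lengths in m; the calibration is good to about 2 mm. A picture is of the moment at which its call begins. camera_info takes no time and is no camera call.
- job_done(): hands the job in; it is judged then, once.
The state is a dict: "t": time; "joint_pos": joint angles; "dq": joint speeds; "tau": joint torques, N m; "ee_pos": TCP position; "eef_rot": TCP orientation; "force": force on the tool from outside, world axes, zero at the start; "ft_torque": the same for the moment, N m; "finger_gap": opening from 0.0 (shut) to 1.0 (fully open); "grasp_force": force on a finger pad.
Only numpy, scipy, OpenCV 4.12 (cv2) and the standard library are available. Lean on these libraries where they do the work, as an engineer would, in place of code of your own. Each camera call takes 0.05 s, during which the arm holds its last target. There are 200 camera calls.

### The job

Push the yellow plate of the counterweighted gate arm away from you until the arm swings up past its balance point and stays raised by itself. Then push the flanged hub along the lane, under the raised arm, until it is fully home against the end stop. Use the fingers only to push: do not pinch or lift anything, keep the hub flat in the lane, and leave the other things where they are.

Things in the scene. Friction and masses are not known exactly. Their poses are not given: they have to be found in the camera images.
- lane: Fixed feed lane on an aluminium base plate 250 x 320 x 6 mm, top 6 mm above the bench. Origin: on the bench, mid-lane, under the stop blade of the closed gate. y runs along the lane (left at yaw 0; the hub travels to +y), x points away from the robot to the pivot. Slick black guide rails at x = -42 and +42 mm: 76 mm free between them, tops 16 mm above the bench, y -155 to +145 mm.
- gate_arm (a joint): Angle of the red and white gate arm about its level pivot axis: 0 = closed (arm level, pointing to the robot, its steel blade blocking the lane), growing as it swings up and away from the robot, 1.85 = raised on its own stop. Its dark counterweight makes it fall shut below about 0.9 rad and fall open above. Lightly damped, hardly any friction; 2 to 3 N at the plate moves it.
- push_plate (a point): Middle of the outer face (towards the robot when closed) of the yellow push plate on the arm's outer end, 64 wide x 50 tall x 8 mm thick. Closed, it is upright, 138 mm before and 68 mm above the pivot (154 mm above the bench). It swings with the arm about the pivot.
- gate_pivot (a point): Point on the gate arm's pivot axis, at x = 130, y = 0 mm of the lane, 86 mm above the bench; axes as the lane (y along the pivot axis). The grey fork that holds it spans x 110 to 150, y -29 to +29 mm of the lane, up to 96 mm above the bench.
- hub: Loose bright metal hub, 24 mm tall: round flange 68 mm across and 11 mm thick with a boss 48 mm across on top, about 0.3 kg, lying flat in the lane on the -y side of the gate. Origin: centre of its underside, 6 mm above the bench.
- lane_home (a point): Where the hub's origin lies when the hub is home: mid-lane at y = +96 mm, 6 mm above the bench; axes as the lane. The end stop crosses the lane there, its black rubber face at y = +130 mm, its top 36 mm above the bench. The other end of the lane is open.
- ring_bearing: Bystander: loose ball bearing 48 mm across, 11 mm tall, on the base plate beyond the lane, left of the fork. Origin: centre of its underside.
- brass_fitting: Bystander: loose brass fitting, 32 mm across, 45 mm tall, upright on the base plate beyond the lane, right of the fork. Origin: centre of its underside.
- oiler: Bystander: loose red oil can with a thin spout, 72 x 112 x 183 mm, on the bench to the right of the lane. Origin: centre of its underside.

How it is judged:
By the outcome, as a careful person would: the job done as asked, in the order asked, and still so for the second after the job is handed in, with the robot touching nothing.
It also fails if it takes over 61 s, if anything falls off the work surface, if the arm or the gripper's body presses on something with over 40 N, if the wrist force passes 120 N, or if a joint passes its speed limit or range.

## Working session

There is one attempt and no reset: what is moved stays moved. The work goes in short steps, Python scripts to look and compute and a shell command to move; the robot and the scene stay as the last step left them, time stands still between calls to the robot, and variables do not carry over. Pictures are saved under pics/ and viewed, at most 10 in all, crops included, and the job is handed in when it is done.

```bash
mkdir -p pics; python3 - <<'E'
from plant import *
import cv2
s=observe();print(s['t'],s['ee_pos'],s['eef_rot'],s['finger_gap'])
for n in('side','top'):
    cv2.imwrite(f'pics/{n}0.png',snapshot(n));c=camera_info(n);print(n,c)
E
```

```text
0.0 [ 0.24664816 -0.57397983  0.21403289] [[ 9.18806360e-01  3.94708459e-01 -3.25032428e-04]
 [ 3.94708564e-01 -9.18805662e-01  1.14285926e-03]
 [ 1.52454581e-04 -1.17835944e-03 -9.99999294e-01]] 0.9980906924579337
side {'intrinsics': array([[560.93677388,   0.        , 314.52060112],
       [  0.        , 560.93677388, 237.94477241],
       [  0.        ,   0.        ,   1.        ]]), 'R': array([[ 9.99876764e-01,  8.98664451e-04, -1.56731941e-02],
       [-1.38263865e-02, -4.22448893e-01, -9.06281283e-01],
       [-7.43556626e-03,  9.06386300e-01, -4.22384407e-01]]), 't': array([-0.58672343,  0.07854836,  1.28912178])}
top {'intrinsics': array([[607.08473095,   0.        , 323.90791154],
       [  0.        , 607.08473095, 243.54936589],
       [  0.        ,   0.        ,   1.        ]]), 'R': array([[-0.02030629, -0.99967788,  0.01522478],
       [-0.99899076,  0.01967741, -0.04037653],
       [ 0.04006394, -0.01602931, -0.99906854]]), 't': array([-0.07639775,  0.56678223,  1.31479518])}
```

View pics/top0.png

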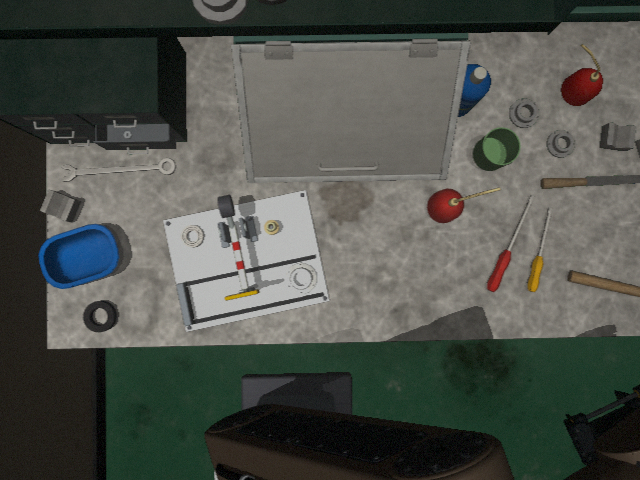

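View pics/side0.png

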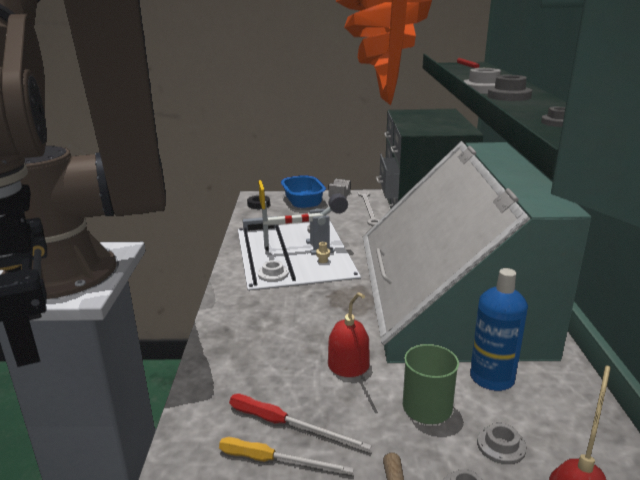

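The top view shows the base plate with corners near (163,220), (304,191), (328,298) and (187,330). The hub is at about (302,277), the yellow plate at (241,295) and the fork at (238,232). The end stop is at the left, near (185,302).

```bash
cat > h.py <<'E'
from plant import *
import cv2, numpy as np
def ray(n,uv):
    c=camera_info(n);R=np.array(c['R']);o=-R.T@c['t']
    d=R.T@np.linalg.inv(c['intrinsics'])@[uv[0],uv[1],1.];return o,d
def onz(n,uv,z):
    o,d=ray(n,uv);return o+d*(z-o[2])/d[2]
def proj(n,X):
    c=camera_info(n);p=c['intrinsics']@(c['R']@np.array(X)+c['t']);return p[:2]/p[2]
E
python3 - <<'E'
from h import *
im=cv2.imread('pics/top0.png');hsv=cv2.cvtColor(im,cv2.COLOR_BGR2HSV)
sub=np.zeros(im.shape[:2],np.uint8);sub[180:340,150:340]=255
w=cv2.inRange(hsv,(0,0,165),(180,40,255))&sub
w=cv2.morphologyEx(w,cv2.MORPH_CLOSE,np.ones((15,15)))
w=cv2.morphologyEx(w,cv2.MORPH_OPEN,np.ones((9,9)))
c=max(cv2.findContours(w,0,2)[0],key=cv2.contourArea)
P=np.array([onz('top',p[0],.006)[:2] for p in c],np.float32)
r=cv2.minAreaRect(P);print('plate',r,cv2.boxPoints(r))
y=cv2.inRange(hsv,(20,120,90),(35,255,255))&sub
n,l,s,ce=cv2.connectedComponentsWithStats(y)
for i in range(1,n):
    if s[i,4]>20:print('yellow',s[i],ce[i],onz('top',ce[i],.179))
g=cv2.cvtColor(im,cv2.COLOR_BGR2GRAY)[255:300,280:325]
print(cv2.imwrite('pics/crop.png',cv2.resize(im[180:340,150:340],None,fx=4,fy=3.75 if 0 else 3.7)))
ims=cv2.imread('pics/side0.png');h2=cv2.cvtColor(ims,cv2.COLOR_BGR2HSV)
y=cv2.inRange(h2,(20,120,90),(35,255,255));y[:170]=0;y[230:]=0
n,l,s,ce=cv2.connectedComponentsWithStats(y)
for i in range(1,n):
    if s[i,4]>20:print('side yellow',s[i],ce[i])
print('hub',onz('top',(302,277),.030))
E
```

```text
plate ((0.5290224552154541, 0.08377473801374435), (0.25528818368911743, 0.31822454929351807), 11.045999526977539) [[ 0.3732577   0.21548301]
 [ 0.4342286  -0.096846  ]
 [ 0.6847872  -0.04793353]
 [ 0.6238163   0.26439548]]
yellow [225 290  33  10 126] [241.01587302 294.67460317] [0.46435702 0.07440497 0.179     ]
True
side yellow [258 180   7  29 126] [261.45238095 193.5952381 ]
hub [ 0.49338618 -0.03887105  0.03      ]
```

View pics/crop.png

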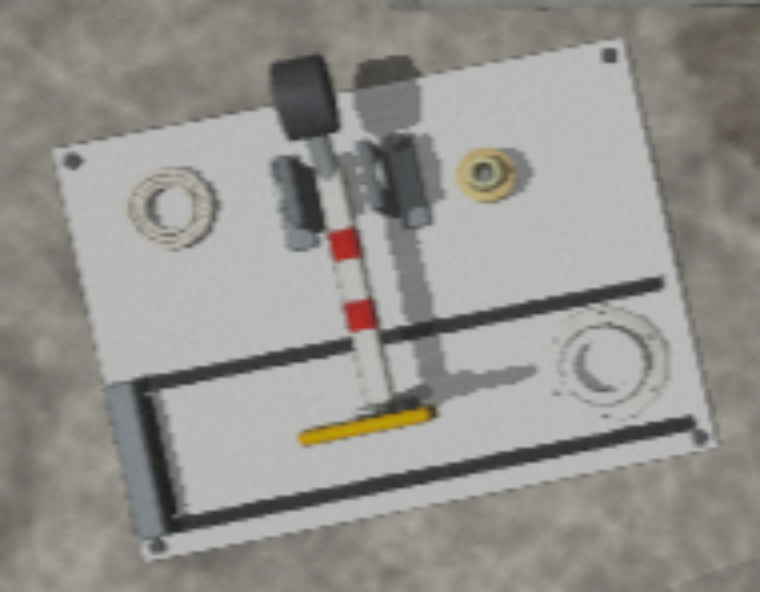

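The crop shows the hub centred at crop (612,362), about (303,278) in the full image. The rails run from (140,385) to (662,284) and from (170,525) to (692,424). The arm is closed.

```bash
python3 - <<'E'
from h import *
f=lambda u,v:(u/4+150,v/3.7+180)
r=[onz('top',f(*p),.016)[:2] for p in [(140,385),(662,284),(170,525),(692,424)]]
d=(r[0]-r[1])+(r[2]-r[3]);yaw=np.arctan2(-d[0],d[1]);print('yaw',np.degrees(yaw),'len',np.linalg.norm(d)/2)
yaw=np.radians(11.2)if abs(np.degrees(yaw)-11.2)<.8 else yaw
ex=np.array([np.cos(yaw),np.sin(yaw)]);ey=np.array([-ex[1],ex[0]])
m=sum(r)/4; print('rail gap',(r[0]-r[2])@ex)
yel=onz('top',(241,294.7),.179)[:2]
side=proj('side',[*(yel),.154]);print('side yellow pred',side,'seen 261.5,193.6')
print('O from yellow',yel+.004*ex,'O from rails',m+.005*ey)
O=yel+.004*ex; 
h=onz('top',f(612,362),.02)[:2];print('hub lane',(h-O)@ex,(h-O)@ey, 'rail mid x',(m-O)@ex,'y',(m-O)@ey)
pc=np.array([.5290,.0838])-O;print('plate c',pc@ex,pc@ey)
o=onz('top',(446,205),.1);print('oiler',o)
s=observe();R=np.array(s['eef_rot'])
for X in [(-.05,-.12,.3),(-.05,0,.154)]:
    W=np.r_[O+X[0]*ex+X[1]*ey,X[2]];print(W,'tool shift',R.T@(W-s['ee_pos']),'r',np.hypot(*W[:2]))
print('turn',np.arctan2(R[1,0],R[0,0])-yaw)
E
```

```text
yaw 10.626068680655344 len 0.2883527499790864
rail gap 0.08333321713058123
side yellow pred [260.16495377 194.88281574] seen 261.5,193.6
O from yellow [0.46823335 0.07521271] O from rails [0.46778293 0.0705079 ]
hub lane 0.0001811297301435423 -0.11829165467282929 rail mid x -0.001355673470247553 y -0.009527722963139649
plate c 0.06127730850493903 -0.0033792243279722424
oiler [ 0.63583312 -0.3384386   0.1       ]
[ 0.44249371 -0.05221363  0.3       ] tool shift [ 0.38591386 -0.40222152 -0.08544834] r 0.4455636288276458
[0.41918559 0.06550099 0.154     ] tool shift [ 0.41095592 -0.51944182  0.06066222] r 0.42427224517551076
turn 0.2103339722086533
```

```bash
python3 -m handwheel '[[[1,0.02,-0.02,-0.03,0,0,0],[1,0.05,-0.05,-0.06,0,0,0.05],[1,0.08,-0.085,-0.08,0,0,0.1],[1,0.11,-0.12,-0.085,0,0,0.15],[1,0.14,-0.155,-0.085,0,0,0.21],[1,0.17,-0.19,-0.085,0,0,0.21],[1,0.2,-0.22,-0.085,0,0,0.21],[1,0.23,-0.25,-0.085,0,0,0.21]]]'
python3 - <<'E'
from h import *
s=observe();R=np.array(s['eef_rot']);print(R.round(3),s['joint_pos'])
y=np.radians(11);ex=np.array([np.cos(y),np.sin(y)]);ey=np.array([-ex[1],ex[0]]);O=np.array([.468,.0735])
for X in [(-.05,-.12,.3),(-.05,0,.154)]:
    W=np.r_[O+X[0]*ex+X[1]*ey,X[2]];print('tool shift',R.T@(W-s['ee_pos']))
E
```

```text
t: 0.9
ee_pos: [0.3595, -0.252, 0.2996]
eef_rot: [[0.981, 0.194, 0.0], [0.194, -0.981, -0.0], [0.0, 0.0, -1.0]]
force: [0.9, -1.0, 0.1]
finger_gap: 0.385
grasp_force: 0.0
[[ 0.981  0.194  0.   ]
 [ 0.194 -0.981 -0.   ]
 [ 0.     0.    -1.   ]] [-7.62024586e-01  1.30480035e-01  1.86053517e+00  3.37802050e-06
  1.15050423e+00  6.13256609e-01]
tool shift [ 0.11924896 -0.17836842 -0.00038107]
tool shift [ 0.11966575 -0.29837616  0.14561198]
```

```bash
python3 -m handwheel '[[[1,0.02,-0.04,0,0,0,0],[1,0.05,-0.08,0,0,0,0],[1,0.08,-0.12,0,0,0,0],[1,0.105,-0.16,0,0,0,0],[1,0.12,-0.2,0,0,0,0],[1,0.12,-0.24,0.02,0,0,0],[1,0.12,-0.28,0.04,0,0,0],[1,0.12,-0.298,0.07,0,0,0]]]'
python3 -m handwheel '[[[1,0,0,0.03,0,0,0],[1,0,0,0.06,0,0,0],[1,0,0,0.075,0,0,0],[1,0,0,0.075,0,0,0]]]'
python3 - <<'E'
from h import *
s=observe();R=np.array(s['eef_rot']);print(s['finger_gap'])
y=np.radians(11);ex=np.array([np.cos(y),np.sin(y)]);ey=np.array([-ex[1],ex[0]]);O=np.array([.468,.0735])
for t in [0,.2,.4,.6,.8,.9,1.,1.1]:
    a=np.arctan2(68,138)+t;X=(.130-.1538*np.cos(a)-.010,0,.086+.1538*np.sin(a))
    W=np.r_[O+X[0]*ex+X[1]*ey,X[2]];print(t,(R.T@(W-s['ee_pos'])).round(4))
im=np.vstack([snapshot('top')[180:360,150:340],snapshot('side')[120:300,190:380]])
cv2.imwrite('pics/b.png',cv2.resize(np.hstack([im[:180],im[180:]]),None,fx=2.1,fy=2.1))
E
```

```text
t: 1.7
ee_pos: [0.4186, 0.0643, 0.2296]
eef_rot: [[0.98, 0.197, 0.002], [0.197, -0.98, 0.0], [0.002, 0.0, -1.0]]
force: [0.9, -0.9, -0.8]
finger_gap: 0.005
grasp_force: 0.0
t: 2.1
ee_pos: [0.4181, 0.062, 0.153]
eef_rot: [[0.981, 0.195, -0.004], [0.195, -0.981, -0.0], [-0.004, -0.001, -1.0]]
force: [-0.3, 0.1, 0.8]
finger_gap: 0.009
grasp_force: 0.0
0.009313685045626508
0 [ 0.0332 -0.0017 -0.0011]
0.2 [ 0.0494 -0.0016 -0.0273]
0.4 [ 0.0704 -0.0016 -0.0496]
0.6 [ 0.0954 -0.0015 -0.0674]
0.8 [ 0.1235 -0.0014 -0.0798]
0.9 [ 0.1384 -0.0013 -0.0839]
1.0 [ 0.1535 -0.0013 -0.0864]
1.1 [ 0.1688 -0.0012 -0.0875]
```

View pics/b.png

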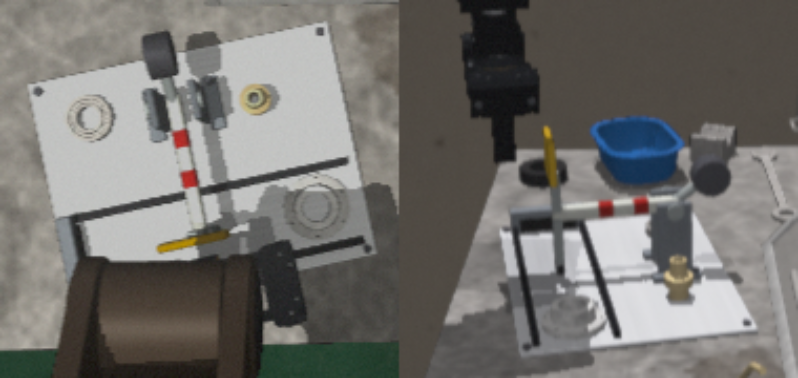

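```bash
python3 -m handwheel '[[[1,0.018,0,0,0,0,0],[1,0.033,0,0,0,0,0],[1,0.04,0,-0.01,0,0,0],[1,0.05,0,-0.027,0,0,0],[1,0.06,0,-0.039,0,0,0],[1,0.072,0,-0.05,0,0,0],[1,0.084,0,-0.059,0,0,0],[1,0.097,0,-0.067,0,0,0]]]'
python3 -m handwheel '[[[1,0.014,0,-0.007,0,0,0],[1,0.028,0,-0.013,0,0,0],[1,0.043,0,-0.017,0,0,0],[1,0.058,0,-0.019,0,0,0],[1,0.073,0,-0.02,0,0,0],[1,0.065,0,-0.05,0,0,0],[1,0.04,0,-0.09,0,0,0],[1,0.0,0,-0.12,0,0,0]]]'
python3 - <<'E'
from h import *
cv2.imwrite('pics/c.png',cv2.resize(np.hstack([snapshot('top')[100:360,100:400],snapshot('side')[60:320,190:490]]),None,fx=1.33,fy=1.33))
E
```

```text
t: 3.0
ee_pos: [0.5148, 0.0808, 0.2237]
eef_rot: [[0.981, 0.194, 0.002], [0.194, -0.981, -0.0], [0.002, 0.001, -1.0]]
force: [-0.4, -0.5, 0.1]
finger_gap: 0.007
grasp_force: 0.2
t: 3.8
ee_pos: [0.5145, 0.0806, 0.3443]
eef_rot: [[0.981, 0.195, 0.002], [0.195, -0.981, -0.0], [0.002, 0.0, -1.0]]
force: [0.7, 0.5, 1.1]
finger_gap: 0.004
grasp_force: 0.0
```

View pics/c.png

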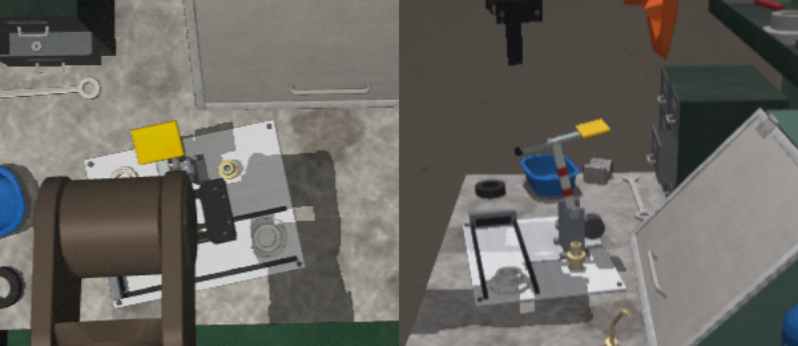

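The gate arm is standing raised on its stop, with the plate at about (157,143) in the left half. The blade tip points towards the robot, at about (518,150) in the right half. I'll check its clearance and work out the hub approach.

```bash
python3 - <<'E'
from h import *
s=observe();R=np.array(s['eef_rot'])
y=np.radians(11);ex=np.array([np.cos(y),np.sin(y)]);ey=np.array([-ex[1],ex[0]]);O=np.array([.468,.0735])
o,d=ray('side',(190+119/1.33,60+150/1.33))
n=np.r_[ey,0];k=-(o-np.r_[O,0])@n/(d@n);P=o+k*d;print('blade tip lane x',(P[:2]-O)@ex,'z',P[2])
h=onz('top',(100+268/1.33,100+237/1.33),.02)[:2]-O;print('hub',h@ex,h@ey)
for X in [(0,-.19,.3),(0,-.19,.012),(0,.05,.012)]:
    W=np.r_[O+X[0]*ex+X[1]*ey,X[2]];print((R.T@(W-s['ee_pos'])).round(4))
E
```

```text
blade tip lane x 0.043151396266099616 z 0.2039917784338155
hub 0.001076857164877821 -0.11332468038120917
[-0.0458  0.1881  0.0476]
[-0.0481  0.1877  0.3356]
[-0.0472 -0.0523  0.3352]
```

```bash
python3 -m handwheel '[[[1,-0.02,0.03,0,0,0,0],[1,-0.045,0.07,0,0,0,0],[1,-0.047,0.11,0,0,0,0],[1,-0.047,0.15,0.01,0,0,0],[1,-0.047,0.178,0.04,0,0,0],[1,-0.047,0.188,0.08,0,0,0],[1,-0.047,0.188,0.12,0,0,0],[1,-0.047,0.188,0.16,0,0,0]]]'
python3 -m handwheel '[[[1,0,0,0.04,0,0,0],[1,0,0,0.08,0,0,0],[1,0,0,0.12,0,0,0],[1,0,0,0.14,0,0,0],[1,0,0,0.15,0,0,0],[1,0,0,0.15,0,0,0]]]'
python3 - <<'E'
from h import *
a=snapshot('top');b=snapshot('side')
cv2.imwrite('pics/d.png',cv2.resize(np.hstack([a[100:360,100:400],b[60:320,190:490]]),None,fx=1.33,fy=1.33))
s=observe();R=np.array(s['eef_rot'])
y=np.radians(11);ex=np.array([np.cos(y),np.sin(y)]);ey=np.array([-ex[1],ex[0]]);O=np.array([.468,.0735])
p=np.array(s['ee_pos']);print((p[:2]-O)@ex,(p[:2]-O)@ey,p[2])
h=cv2.cvtColor(b,cv2.COLOR_BGR2HSV);m=cv2.inRange(h,(20,120,90),(35,255,255));m[200:]=0
n,l,st,ce=cv2.connectedComponentsWithStats(m);print(st[1:],ce[1:])
t=1.85+np.arctan2(68,138);X=(.130-.1538*np.cos(t),0,.086+.1538*np.sin(t));print('pred plate',proj('side',[*(O+X[0]*ex),X[2]]))
E
```

```text
t: 4.7
ee_pos: [0.5049, -0.1135, 0.181]
eef_rot: [[0.981, 0.193, 0.001], [0.193, -0.981, -0.001], [0.001, 0.001, -1.0]]
force: [0.9, 0.2, -0.5]
finger_gap: 0.005
grasp_force: 0.0
t: 5.3
ee_pos: [0.5048, -0.1129, 0.0312]
eef_rot: [[0.981, 0.194, -0.001], [0.194, -0.981, 0.0], [-0.001, -0.0, -1.0]]
force: [1.1, 0.4, 0.7]
finger_gap: 0.003
grasp_force: 0.0
0.0011368491360077703 -0.19025055287651402 0.03267565993451302
[[349 162  26  14 201]] [[361.52736318 168.79104478]]
pred plate [360.56575687 168.34720426]
```

View pics/d.png

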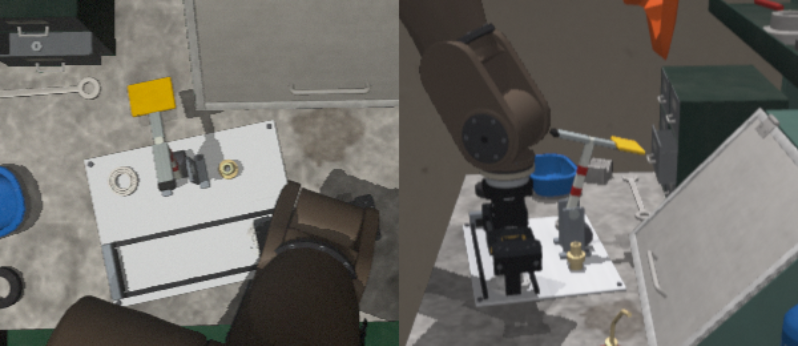

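Now the arm is on its stop: the plate is at (361,169) in the side view, against (360.6,168.3) predicted for 1.85 rad. Before passing under, I'll check the wrist against the blade tip at crop (555,132).

```bash
python3 - <<'E'
from h import *
y=np.radians(11);ex=np.array([np.cos(y),np.sin(y)]);ey=np.array([-ex[1],ex[0]]);O=np.array([.468,.0735]);n=np.r_[ey,0]
for nm,u,v,ly in [('blade tip',555,132,0),('wrist right',550,118,-.19),('wrist low',530,165,-.19),('flange',527,185,-.19),('wrist right near',550,118,-.25)]:
    o,d=ray('side',(190+(u-399)/1.33,60+v/1.33));k=-((o-np.r_[O,0])@n-ly)/(d@n);P=o+k*d;print(nm,'x',((P[:2]-O)@ex).round(3),'z',P[2].round(3))
for z in(.25,.35):
    P=onz('top',(100+295/1.33,100+183/1.33),z)[:2]-O;print('housing top view',z,P@ex,P@ey)
E
```

```text
blade tip x 0.108 z 0.231
wrist right x 0.068 z 0.311
wrist low x 0.037 z 0.243
flange x 0.031 z 0.212
wrist right near x 0.058 z 0.328
housing top view 0.25 0.06719945869088362 -0.16978672639520245
housing top view 0.35 0.06253528406081288 -0.16757869350276608
```

```bash
python3 -m handwheel '[[[1,-0.001,0,0.01,0,0,0],[1,-0.001,0,0.019,0,0,0],[1,-0.002,-0.012,0.019,0,0,0],[1,-0.002,-0.024,0.019,0,0,0],[1,-0.002,-0.034,0.019,0,0,0],[1,-0.002,-0.046,0.019,0,0,0],[1,-0.002,-0.058,0.019,0,0,0],[1,-0.002,-0.07,0.019,0,0,0]]]'
python3 -m handwheel '[[[1,0,-0.012,0,0,0,0],[1,0,-0.024,0,0,0,0],[1,0,-0.036,0,0,0,0],[1,0,-0.048,0,0,0,0],[1,0,-0.06,0,0,0,0],[1,0,-0.072,0,0,0,0],[1,0,-0.084,0,0,0,0],[1,0,-0.096,0,0,0,0]]]'
python3 - <<'E'
from h import *
a=snapshot('top');b=snapshot('side')
cv2.imwrite('pics/e.png',cv2.resize(np.hstack([a[100:360,100:400],b[60:320,190:490]]),None,fx=1.33,fy=1.33))
s=observe();y=np.radians(11);ex=np.array([np.cos(y),np.sin(y)]);ey=np.array([-ex[1],ex[0]]);O=np.array([.468,.0735])
p=np.array(s['ee_pos']);print((p[:2]-O)@ex,(p[:2]-O)@ey,p[2],s['force'])
E
```

```text
t: 6.2
ee_pos: [0.4891, -0.0435, 0.0128]
eef_rot: [[0.981, 0.195, 0.001], [0.195, -0.981, -0.0], [0.0, 0.0, -1.0]]
force: [0.7, -2.7, 0.1]
finger_gap: 0.003
grasp_force: 1.1
t: 7.0
ee_pos: [0.4702, 0.0506, 0.0126]
eef_rot: [[0.981, 0.195, -0.0], [0.195, -0.981, -0.0], [-0.0, 0.0, -1.0]]
force: [0.7, -2.3, 2.1]
finger_gap: 0.007
grasp_force: 1.5
-0.0025062124744220046 -0.022341493067968635 0.012524830583609595 [-0.22094413  0.24660428 -0.10428736]
```

View pics/e.png

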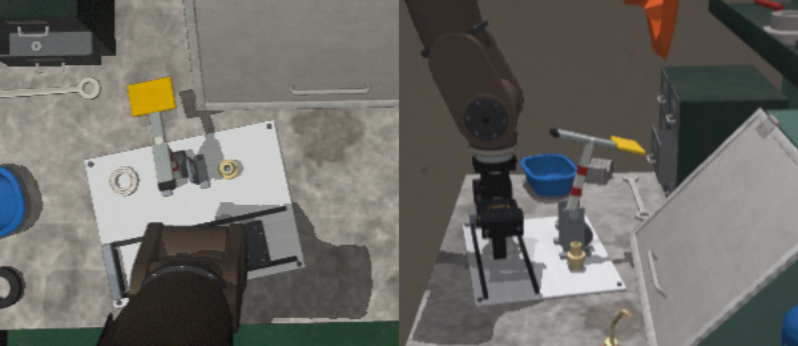

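The finger is mid-lane with the wrist well clear of the raised arm, whose blade tip is at about (553,132). I'll continue to the stop, slowing at the end.

```bash
python3 -m handwheel '[[[1,0,-0.012,0,0,0,0],[1,0,-0.024,0,0,0,0],[1,0,-0.036,0,0,0,0],[1,0,-0.045,0,0,0,0],[1,0,-0.053,0,0,0,0],[1,0,-0.059,0,0,0,0],[1,0,-0.063,0,0,0,0],[1,0,-0.066,0,0,0,0]]]'
python3 -m handwheel '[[[1,0,-0.002,0,0,0,0],[1,0,-0.004,0,0,0,0],[1,0,-0.005,0,0,0,0],[1,0,-0.006,0,0,0,0]]]'
```

```text
t: 7.9
ee_pos: [0.4576, 0.1147, 0.0126]
eef_rot: [[0.981, 0.195, -0.0], [0.195, -0.981, -0.0], [-0.0, 0.0, -1.0]]
force: [0.4, -1.2, -0.4]
finger_gap: 0.004
grasp_force: 0.8
t: 8.3
ee_pos: [0.4565, 0.1202, 0.0126]
eef_rot: [[0.981, 0.194, 0.0], [0.194, -0.981, -0.0], [-0.0, 0.0, -1.0]]
force: [0.4, -1.7, -0.2]
finger_gap: 0.002
grasp_force: 0.8
```

```bash
python3 -m handwheel '[[[1,0,-0.001,0,0,0,0],[1,0,-0.002,0,0,0,0],[1,0,-0.003,0,0,0,0],[1,0,-0.003,0,0,0,0]]]'
python3 -m handwheel '[[[1,0,-0.001,0,0,0,0],[1,0,-0.002,0,0,0,0],[1,0,-0.003,0,0,0,0],[1,0,-0.003,0,0,0,0]]]'
```

```text
t: 8.7
ee_pos: [0.4559, 0.1233, 0.0126]
eef_rot: [[0.981, 0.195, -0.0], [0.195, -0.981, -0.0], [-0.0, 0.0, -1.0]]
force: [0.1, -2.0, -0.5]
finger_gap: 0.003
grasp_force: 0.4
t: 9.1
ee_pos: [0.4553, 0.1263, 0.0126]
eef_rot: [[0.981, 0.195, 0.0], [0.195, -0.981, -0.0], [0.0, 0.0, -1.0]]
force: [0.5, -0.7, -0.7]
finger_gap: 0.002
grasp_force: 0.4
```

```bash
for i in 1; do python3 -m handwheel '[[[1,0,-0.001,0,0,0,0],[1,0,-0.002,0,0,0,0],[1,0,-0.002,0,0,0,0]]]'; done
python3 -m handwheel '[[[1,0,-0.001,0,0,0,0],[1,0,-0.002,0,0,0,0],[1,0,-0.002,0,0,0,0]]]'
```

```text
t: 9.4
ee_pos: [0.4549, 0.1282, 0.0126]
eef_rot: [[0.981, 0.195, -0.0], [0.195, -0.981, -0.0], [-0.0, 0.0, -1.0]]
force: [0.4, -1.3, -1.0]
finger_gap: 0.002
grasp_force: 0.5
t: 9.7
ee_pos: [0.4545, 0.1302, 0.0126]
eef_rot: [[0.981, 0.195, -0.0], [0.195, -0.981, -0.0], [-0.0, 0.0, -1.0]]
force: [0.6, -1.8, -0.5]
finger_gap: 0.005
grasp_force: 0.5
```

```bash
python3 -m handwheel '[[[1,0,-0.001,0,0,0,0],[1,0,-0.002,0,0,0,0],[1,0,-0.002,0,0,0,0]]]'
python3 -m handwheel '[[[1,0,-0.001,0,0,0,0],[1,0,-0.002,0,0,0,0],[1,0,-0.002,0,0,0,0]]]'
```

```text
t: 10.0
ee_pos: [0.4542, 0.1319, 0.0126]
eef_rot: [[0.981, 0.195, 0.0], [0.195, -0.981, -0.0], [0.0, 0.0, -1.0]]
force: [0.0, -5.8, -0.3]
finger_gap: 0.004
grasp_force: 2.9
t: 10.3
ee_pos: [0.4544, 0.1328, 0.0126]
eef_rot: [[0.981, 0.195, 0.001], [0.195, -0.981, -0.001], [0.001, 0.001, -1.0]]
force: [4.0, -19.8, -1.2]
finger_gap: 0.005
grasp_force: 10.4
```

```bash
python3 - <<'E'
from h import *
a=snapshot('top');b=snapshot('side')
cv2.imwrite('pics/f.png',np.hstack([cv2.resize(a[220:340,150:270],(400,400)),cv2.resize(b[190:310,210:330],(400,400))]))
E
```

```text
(no output)
```

View pics/f.png

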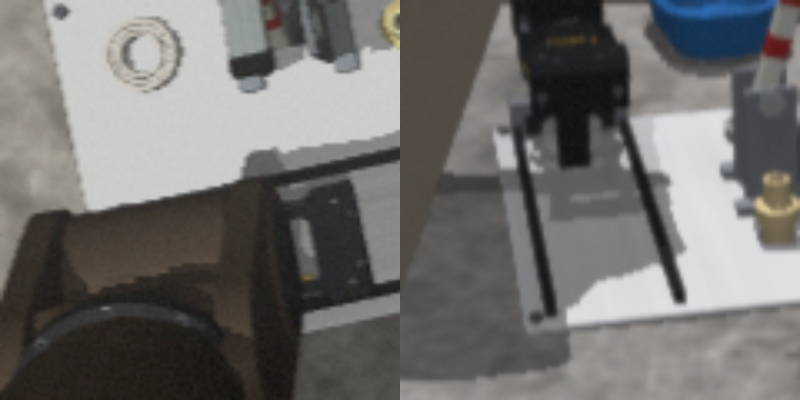

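The hub is firmly against the stop: the force rose to 20 N, with the flange visible ahead of the finger. I'll back off, raise the tool and check.

```bash
python3 -m handwheel '[[[1,0,0.004,0,0,0,0],[1,0,0.015,0,0,0,0],[1,0,0.03,0,0,0,0],[1,0,0.06,0,0,0,0],[1,0,0.1,0,0,0,0],[1,0,0.14,0,0,0,0],[1,0,0.18,0,0,0,0],[1,0,0.22,0,0,0,0]]]'
python3 -m handwheel '[[[1,0,0.03,-0.01,0,0,0],[1,0,0.05,-0.04,0,0,0],[1,0,0.06,-0.08,0,0,0],[1,0,0.07,-0.12,0,0,0],[1,0,0.1,-0.16,0,0,0],[1,0,0.14,-0.18,0,0,0],[1,0,0.18,-0.18,0,0,0],[1,0,0.18,-0.18,0,0,0]]]'
python3 - <<'E'
from h import *
a=snapshot('top');b=snapshot('side')
cv2.imwrite('pics/g.png',np.hstack([cv2.resize(a[180:340,150:310],(400,400)),cv2.resize(b[130:290,220:380],(400,400))]))
y=np.radians(11);ex=np.array([np.cos(y),np.sin(y)]);ey=np.array([-ex[1],ex[0]]);O=np.array([.468,.0735])
print('home px in crop',(proj('top',[*(O+.096*ey),.02])-[150,180])*2.5)
E
```

```text
t: 11.2
ee_pos: [0.4965, -0.0838, 0.0126]
eef_rot: [[0.981, 0.195, -0.0], [0.195, -0.981, 0.0], [-0.0, -0.0, -1.0]]
force: [0.4, 0.3, -0.2]
finger_gap: 0.005
grasp_force: 0.0
t: 12.0
ee_pos: [0.532, -0.2626, 0.1932]
eef_rot: [[0.981, 0.192, 0.002], [0.192, -0.981, -0.002], [0.002, 0.002, -1.0]]
force: [-0.5, 0.5, 0.5]
finger_gap: 0.005
grasp_force: 0.0
home px in crop [141.79396806 297.93970461]
```

View pics/g.png

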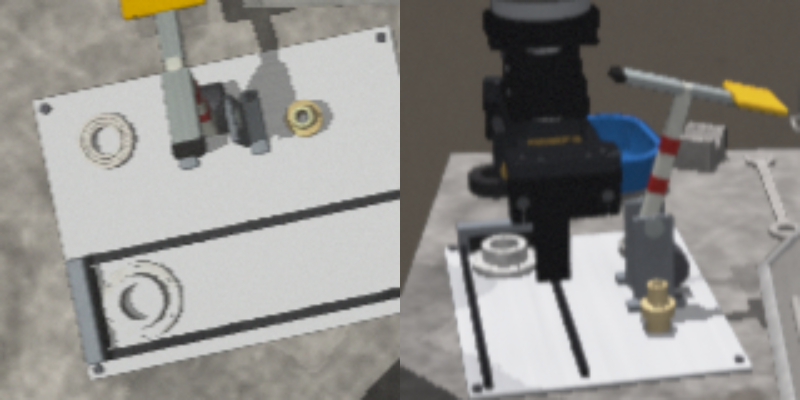

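The hub is flat in the lane against the stop at (140,300), against (142,298) predicted for home. The arm is still raised and the bystanders haven't moved.

```bash
python3 -c "
from plant import *
print(job_done())"
```

```text
the job is handed in; nothing more can be done
None
```

I pushed the gate arm up and it stays raised on its stop, then pushed the hub under it until it was home against the end stop, and handed the job in at about 12 s; no verdict was shown.

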